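# Size run of trial chair feet on the comparison rail

### The arm

A 7-joint arm with a two-finger parallel gripper is mounted at the origin on the work surface; the furniture and walls round the work are solid. World frame = base frame: x ahead of the robot, y to its left, z up, the work surface at z = 0. Lengths are in m, angles in rad, forces in N, time in s.
With the tool pointing down it reaches from about 0.4 to 0.85 m from the base axis. Payload 10.4 kg.
Tool frame: the origin (TCP) lies at the very end of the fingers, on their centre line; the grasp point (between the pads) lies 19 mm behind it; z points along the fingers, y is the line along which they close (so a half turn about z gives the same grasp; the last joint's range is limited). The gripper opens to 85 mm and grips with 20 to 120 N. Pads are 22 mm wide; open, the fingers measure 114 mm over their backs; the gripper's body (76 mm by 85 mm) begins 54 mm behind the grasp point. The pads swing forward as they close: fully open they stand 13 mm farther back than shut.
Start: joints at [-1.277, 0.332, -0.065, 1.46, 0.022, 1.35, -0.088], TCP at [0.195, 0.594, 0.231] pointing down, gripper open.
Joint ranges: [-2.6, 2.6], [-0.5, 2.12], [-1.47, 1.34], [0.16, 2.42], [-1.27, 4.41], [0.06, 2.06], [-2.6, 2.6]. Speed limits (rad/s): [2.22, 2.22, 2.79, 2.79, 3.14, 3.14, 3.14].

### API

Orientations are given as a unit quaternion [x, y, z, w].
In Python, from workcell import manip gives the robot as it stands.
- The arm moves only by the tool jog_arm, called after "Call:" as a command line: name --pt "numbers of a row" for each row, then --argument value for the rest. Schema: {"type":"object","properties":{"motion":{"type":"array","items":{"type":"object","properties":{"drx":{"type":"number"},"dry":{"type":"number"},"drz":{"type":"number"},"x":{"type":"number"},"y":{"type":"number"},"z":{"type":"number"},"finger_gap":{"type":"number"}},"additionalProperties":false,"required":["finger_gap"]},"minItems":1,"maxItems":20},"grip_n":{"type":"number"},"only":{"type":"string"},"quiet":{"type":"boolean"},"lines":{"type":"string"}},"required":["motion"],"additionalProperties":false}. motion is a list of rows, 1 to 20 of them, each an object with the fields drx, dry, drz (a rotation vector in fractions of the full range, 1 being 4 rad), x, y, z (the shift in parts of the range, where 1.0 means 0.8 m), finger_gap (the opening from 0.0 (shut) to 1.0 (fully open)); a field left out counts as zero (the opening has to be given); each row is the pose to reach, as a shift and turn from the pose commanded when the call began, along the tool's axes at that moment; what a row does not reach only later rows make up. A row lasts 1/8 s, in which the tool goes at most 0.0625 m and 0.188 rad, less where a joint would pass 70% of its speed; a pose out of reach is approached as far as the arm can. The fingers move at their own pace and stop on an object; grip_n is the grip in N (left out, the last holds). Time passes only in rows, so rows that do not move let the fingers close. The tool returns the time, the measured TCP pose, the force, the opening and the grip force at its end. only (a regular expression) keeps the lines of the reply that match it, lines (a string "A,B") keeps lines A to B, and quiet returns only ok. Input that does not fit is refused with a message, and nothing moves.
- manip.get_obs(): the state, without advancing time (a new reading comes with each control period).
- manip.camera(name): name is "scene" or "top" or "wrist"; returns the picture (480x640x3 uint8, blue, green, red); there is no depth.
- manip.calibration(name): a dict with "fx", "fy", "cx", "cy" (pixels), "k1" (the pictures are not rectified: a ray, as slopes to the right and down, at radius r is drawn at 1 + k1 r^2 times it, then the intrinsics apply), "world_from_camera" (4x4, takes a point from camera to world coordinates); the wrist camera has in their place "tool_from_camera" (4x4, takes a point from camera to tool coordinates, whose origin is the TCP and whose axes are the flange's). Camera axes: x right, y up, looking along -z (the intrinsics and any distortion apply to the point x, -y, -z); pixel columns grow to the right and rows downward; lengths in m; the calibration is good to about 2 mm. A picture is of the moment at which its call begins: read the wrist's pose just before it. calibration takes no time and is no camera call.
- manip.hand_in(): hands the job in; it is judged then, once.
Trained networks look in the newest picture that a camera, given by its name, has taken for a name from the list of things; names that differ only in an ending like _2 or _b are one class to them, and where a whole thing is asked for, a point or a joint stands for the part that bears it (a point fixed in the world has none). Each returns a list of dicts, best first, with "confidence" (0 to 1); they miss things now and then, are a little off and sometimes report something else, mostly with a low value. They report only what shows in the picture. A call takes as long as a camera call. They do not tell look-alikes from the thing itself.
- manip.outline_of(camera, thing): "mask" (480x640 bool, what is visible of it) and "bbox" ([left, top, right, bottom] in pixels, round what is visible of it).
The state is a dict: "clock": time; "joint_pos": joint angles; "joint_velocities": joint speeds; "tau": joint torques, N m; "position": TCP position; "ee_rot": TCP orientation; "ft_force": force on the tool from outside, world axes, zero at the start; "torque": the same for the moment, N m; "grip_width": opening from 0.0 (shut) to 1.0 (fully open); "grasp_force": force on a finger pad.
Only numpy, scipy, OpenCV 4.12 (cv2) and the standard library are available. Lean on these libraries where they do the work, as an engineer would, in place of code of your own. Each camera call takes 0.05 s, during which the arm holds its last target. There are 200 camera calls.

### The job

Line up the four turned wooden trial feet on the comparison rail in order of height: the shortest on the round pad next to the squared steel block, rising to the tallest on the pad at the other end. Stand each foot upright in the middle of its own pad and let go of it.

Things in the scene. Friction and masses are not known exactly. Their poses are not given: they have to be found in the camera images.
- bun_foot: Plain light-wood turned trial foot, the squat one: 35 mm tall, 46 mm diameter between 7 and 28 mm height, rounded inwards above and below. Origin at the centre of its underside, z axis up along its axis of revolution (its turn about z does not matter). Starts standing upright on the table.
- tapered_foot: Plain light-wood turned trial foot: 50 mm tall, a cylinder of 40 mm diameter from 20 mm height up to its flat top, tapering in below that to 30 mm at the underside. Origin at the centre of its underside, z axis up along its axis of revolution (its turn about z does not matter). Starts standing upright on the table.
- flanged_foot: Plain light-wood turned trial foot: 65 mm tall, a cylinder of 32 mm diameter on a base flange of 42 mm diameter, 12 mm high (shaft is straight from 17 mm height up). Origin at the centre of its underside, z axis up along its axis of revolution (its turn about z does not matter). Starts standing upright on the table.
- spindle_foot: Plain light-wood turned trial foot, the slender one: 80 mm tall, a spindle of 24 mm diameter (straight from 18 mm height up) on a base of 36 mm diameter, 8 mm high. Origin at the centre of its underside, z axis up along its axis of revolution (its turn about z does not matter). Starts standing upright on the table.
- pad_1: One of four fixed round black rubber pads, 56 mm diameter, 4 mm thick, in a row on the fixed aluminium comparison rail (a flat bar 450 x 70 mm, 12 mm thick, lying on the table). Origin at the centre of the pad's underside, 12 mm above the table; the top of the pad is 4 mm above that. pad_1 is an end pad; the pads follow one another along the rail as pad_1, pad_2, pad_3, pad_4, about 80 mm apart.
- pad_2: One of four fixed round black rubber pads, 56 mm diameter, 4 mm thick, in a row on the fixed aluminium comparison rail (a flat bar 450 x 70 mm, 12 mm thick, lying on the table). Origin at the centre of the pad's underside, 12 mm above the table; the top of the pad is 4 mm above that. pad_2 lies between pad_1 and pad_3.
- pad_3: One of four fixed round black rubber pads, 56 mm diameter, 4 mm thick, in a row on the fixed aluminium comparison rail (a flat bar 450 x 70 mm, 12 mm thick, lying on the table). Origin at the centre of the pad's underside, 12 mm above the table; the top of the pad is 4 mm above that. pad_3 lies between pad_2 and pad_4.
- pad_4: One of four fixed round black rubber pads, 56 mm diameter, 4 mm thick, in a row on the fixed aluminium comparison rail (a flat bar 450 x 70 mm, 12 mm thick, lying on the table). Origin at the centre of the pad's underside, 12 mm above the table; the top of the pad is 4 mm above that. pad_4 is the end pad at the other end from pad_1.
- steel_block: Squared plain grey steel block, 30 x 50 x 25 mm (50 mm along the rail), fixed on one end of the rail beyond the end pad, about 68 mm from that pad's centre; it marks the end where the row begins. It may be at either end; the other end carries a block with a V notch (40 x 60 x 22 mm). Origin at the centre of its underside, 12 mm above the table.
Not all that is in view belongs to the job. Leave any green look-alike of the flanged_foot alone.

How it is judged:
At the end, for the whole second after the job is handed in: Counted from the end with the steel block, the 35, 50, 65 and 80 mm feet stand on the first, second, third and fourth pad, each resting on its pad, centred within 12 mm, upright within 0.12 rad and at rest (((horizontal distance between steel_block and pad_1 below 0.12 m and horizontal distance between bun_foot and pad_1 below 0.012 m and z of bun_foot in the frame of pad_1 between 0.001 and 0.008 m and horizontal distance between tapered_foot and pad_2 below 0.012 m and z of tapered_foot in the frame of pad_2 between 0.001 and 0.008 m and horizontal distance between flanged_foot and pad_3 below 0.012 m and z of flanged_foot in the frame of pad_3 between 0.001 and 0.008 m and horizontal distance between spindle_foot and pad_4 below 0.012 m and z of spindle_foot in the frame of pad_4 between 0.001 and 0.008 m) or (horizontal distance between steel_block and pad_4 below 0.12 m and horizontal distance between bun_foot and pad_4 below 0.012 m and z of bun_foot in the frame of pad_4 between 0.001 and 0.008 m and horizontal distance between tapered_foot and pad_3 below 0.012 m and z of tapered_foot in the frame of pad_3 between 0.001 and 0.008 m and horizontal distance between flanged_foot and pad_2 below 0.012 m and z of flanged_foot in the frame of pad_2 between 0.001 and 0.008 m and horizontal distance between spindle_foot and pad_1 below 0.012 m and z of spindle_foot in the frame of pad_1 between 0.001 and 0.008 m)) and angle between each of bun_foot, tapered_foot, flanged_foot, spindle_foot's own z axis and vertical below 0.12 rad and linear speed of each of bun_foot, tapered_foot, flanged_foot, spindle_foot below 0.02 m/s); the robot touches nothing.
It also fails if it takes over 90 s, if anything falls off the work surface, if the arm or the gripper's body presses on something with over 40 N, if the wrist force passes 120 N, or if a joint passes its speed limit or range.

## Working session

There is one attempt and no reset: what is moved stays moved. The work goes in short steps, Python scripts to look and compute and a tool call to move; the robot and the scene stay as the last step left them, time stands still between calls to the robot, and variables do not carry over. Pictures are saved under pics/ and viewed, at most 14 in all, crops included, and the job is handed in when it is done.

```bash
mkdir -p pics; ls; python3 - <<'E'
from workcell import manip
import cv2,numpy as np
np.set_printoptions(precision=4,suppress=True)
o=manip.get_obs();print(o['clock'],o['position'],o['ee_rot'],o['grip_width'])
for n in ['scene','top']:
    cv2.imwrite(f'pics/{n}0.png',manip.camera(n))
    c=manip.calibration(n);print(n,c)
print(manip.calibration('wrist'))
E
```

```text
pics
0.0 [0.1946 0.5935 0.2305] [ 0.1577  0.9875 -0.0007 -0.0001] 1.0011398046634568
scene {'fx': 486.2627114777174, 'fy': 486.2627114777174, 'cx': 310.69141924419625, 'cy': 241.241770914778, 'k1': -0.03145912423373916, 'world_from_camera': array([[ 0.7095,  0.382 , -0.5921, -0.0351],
       [-0.7046,  0.377 , -0.6011, -0.6222],
       [-0.0064,  0.8437,  0.5367,  0.6086],
       [ 0.    ,  0.    ,  0.    ,  1.    ]])}
top {'fx': 570.6827375956499, 'fy': 570.6827375956499, 'cx': 321.65118866112783, 'cy': 237.79693610826482, 'k1': -0.04039607722126849, 'world_from_camera': array([[ 0.0212,  0.9962, -0.0839,  0.4829],
       [-0.9995,  0.0231,  0.0211,  0.022 ],
       [ 0.023 ,  0.0835,  0.9962,  1.079 ],
       [ 0.    ,  0.    ,  0.    ,  1.    ]])}
{'fx': 335.6283086608338, 'fy': 335.6283086608338, 'cx': 325.2623940372736, 'cy': 238.66710737249414, 'k1': 0.007681370493907809, 'tool_from_camera': array([[-0.0007,  0.9566,  0.2914,  0.0738],
       [ 1.    ,  0.0006,  0.0005,  0.0006],
       [ 0.0003,  0.2914, -0.9566, -0.1423],
       [ 0.    ,  0.    ,  0.    ,  1.    ]])}
```

View pics/scene0.png

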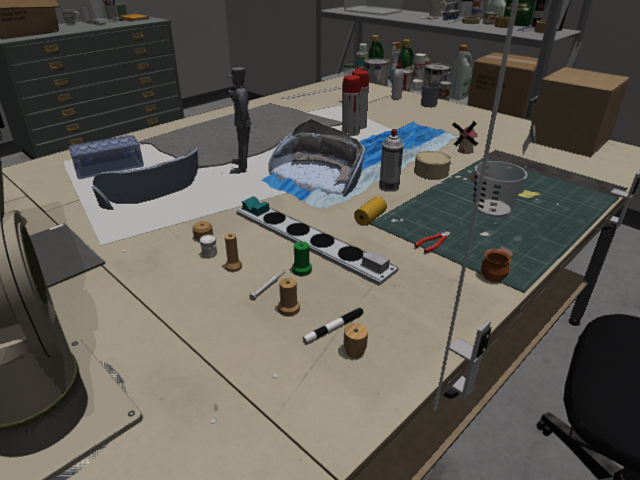

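View pics/top0.png

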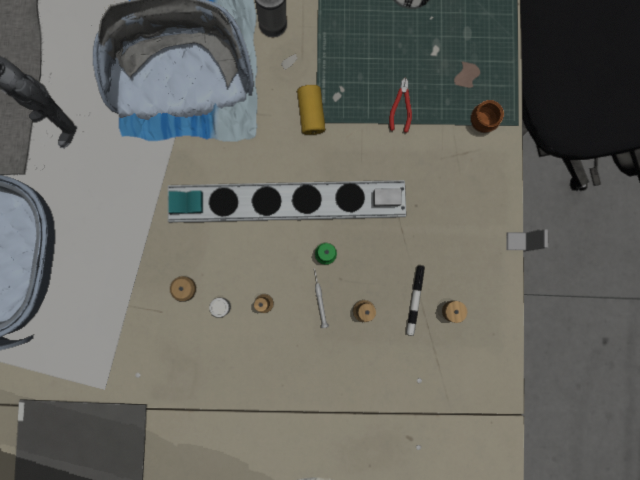

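The two views show these candidates:

| Item | Scene pixel | Top pixel | Note |
|---|---|---|---|
| Bun foot | (202,231) | (182,289) | squat |
| Spindle foot | (232,252) | (262,304) | slender |
| Flanged foot | (289,296) | (366,312) | wooden |
| Tapered foot | (356,340) | (455,311) | |
| Green look-alike | (302,258) | (326,253) | leave alone |
| White can | – | (219,308) | clutter |
| Steel block | – | (388,197) | right end of the rail |
| Teal V-block | – | (185,202) | left end of the rail |

The pads lie at top u=350, 307, 266 and 223.

```bash
cat > h.py <<'E'
from workcell import manip
import cv2,numpy as np
from scipy.optimize import least_squares
from scipy.spatial.transform import Rotation as R
np.set_printoptions(precision=4,suppress=True)
P={'bun_foot':[(0,.017),(.007,.023),(.028,.023),(.035,.017)],'tapered_foot':[(0,.015),(.02,.02),(.05,.02)],
'flanged_foot':[(0,.021),(.012,.021),(.017,.016),(.065,.016)],'spindle_foot':[(0,.018),(.008,.018),(.018,.012),(.08,.012)],
'pad':[(.016,.028)]}
def wfc(n):
    c=manip.calibration(n)
    if n=='wrist':
        o=manip.get_obs();T=np.eye(4);T[:3,:3]=R.from_quat(o['ee_rot']).as_matrix();T[:3,3]=o['position'];return c,T@c['tool_from_camera']
    return c,c['world_from_camera']
def proj(c,T,X):
    q=(X-T[:3,3])@T[:3,:3];s=np.c_[q[:,0],-q[:,1]]/-q[:,2:];s=s*(1+c['k1']*(s**2).sum(1))[:,None]
    return s*[c['fx'],c['fy']]+[c['cx'],c['cy']]
A=np.linspace(0,2*np.pi,40,endpoint=False)
def sil(c,T,name,x,y,z0=0):
    m=np.zeros((480*4,640*4),np.uint8);pr=P[name]
    rings=[proj(c,T,np.c_[x+r*np.cos(A),y+r*np.sin(A),0*A+z+z0]) for z,r in pr]
    for i in range(max(1,len(rings)-1)):
        h=cv2.convexHull(np.vstack(rings[i:i+2]).astype(np.float32))
        cv2.fillPoly(m,[np.round(h*4+1.5).astype(int)],1)
    M=cv2.moments(m,True);return np.array([M['m10']/M['m00'],M['m01']/M['m00']])/4-.375
def locate(n,CT,name,mask,x0,z0=0):
    M=cv2.moments(mask.astype(np.uint8),True);uv=np.array([M['m10']/M['m00'],M['m01']/M['m00']])
    f=lambda p:sil(*CT,name,*p,z0)-uv
    p=np.array(x0,float)
    for _ in range(5):
        e=f(p);J=np.c_[(f(p+[.01,0])-e)/.01,(f(p+[0,.01])-e)/.01];p=p-np.linalg.solve(J,e)
    return p
E
python3 - <<'E'
from h import *
for n in ['top','scene']:
    manip.camera(n);CT=wfc(n)
    for t in P:
        for d in manip.outline_of(n,'pad_1' if t=='pad' else t):
            try:p=locate(n,CT,t,d['mask'],(.45,.0))
            except Exception as e:p=e
            print(n,t,round(d['confidence'],2),np.round(d['bbox']),d['mask'].sum(),p)
    for t in ['steel_block','pad_2','pad_4']:
        for d in manip.outline_of(n,t):print(n,t,d['confidence'],np.round(d['bbox']))
E
```

```text
top bun_foot 0.97 [167. 278. 199. 301.] 512 [0.4731 0.2544]
top tapered_foot 0.7 [444. 302. 466. 324.] 450 [ 0.4422 -0.2453]
top tapered_foot 0.62 [290. 188. 318. 213.] 595 [0.6427 0.0298]
top tapered_foot 0.36 [353. 300. 378. 321.] 408 [ 0.4396 -0.0792]
top flanged_foot 0.89 [354. 296. 375. 324.] 391 [ 0.4389 -0.0819]
top flanged_foot 0.81 [315. 244. 337. 263.] 398 [ 0.5449 -0.0084]
top spindle_foot 0.72 [251. 296. 272. 314.] 276 [0.4493 0.1052]
top pad 0.96 [207. 189. 239. 212.] 657 [0.6364 0.1865]
top pad 0.6 [252. 184. 282. 212.] 652 [0.6408 0.1047]
top pad 0.55 [335. 184. 367. 210.] 661 [ 0.6511 -0.0511]
top steel_block 0.84 [372. 187. 406. 208.]
top pad_2 0.96 [207. 189. 239. 212.]
top pad_2 0.6 [252. 184. 282. 212.]
top pad_2 0.55 [335. 184. 367. 210.]
top pad_4 0.96 [207. 189. 239. 212.]
top pad_4 0.6 [252. 184. 282. 212.]
top pad_4 0.55 [335. 184. 367. 210.]
scene bun_foot 0.78 [192. 220. 212. 241.] 258 [0.4712 0.2595]
scene tapered_foot 0.69 [340. 325. 369. 360.] 715 [ 0.4386 -0.2457]
scene flanged_foot 0.95 [281. 279. 300. 314.] 684 [ 0.4354 -0.0824]
scene flanged_foot 0.8 [288. 240. 314. 279.] 573 [ 0.5402 -0.0102]
scene spindle_foot 0.6 [225. 234. 239. 274.] 419 [0.4455 0.1055]
scene pad 0.73 [340. 246. 361. 264.] 308 [ 0.6446 -0.0542]
scene pad 0.61 [288. 222. 309. 234.] 230 [0.6356 0.1017]
scene pad 0.6 [310. 232. 334. 243.] 243 [0.6397 0.0261]
scene pad 0.56 [260. 214. 287. 222.] 214 [0.6309 0.1823]
scene pad 0.43 [364. 253. 388. 275.] 461 [ 0.6573 -0.1143]
scene steel_block 0.93 [365. 253. 387. 277.]
scene pad_2 0.73 [340. 246. 361. 264.]
scene pad_2 0.61 [288. 222. 309. 234.]
scene pad_2 0.6 [310. 232. 334. 243.]
scene pad_2 0.56 [260. 214. 287. 222.]
scene pad_2 0.43 [364. 253. 388. 275.]
scene pad_4 0.73 [340. 246. 361. 264.]
scene pad_4 0.61 [288. 222. 309. 234.]
scene pad_4 0.6 [310. 232. 334. 243.]
scene pad_4 0.56 [260. 214. 287. 222.]
scene pad_4 0.43 [364. 253. 388. 275.]
```

The look-alike question concerns the flanged foot: the wooden one is at scene (290,296) and the green one at (301,259). "Plain light-wood" fits the first. I'll confirm this in one enlarged crop.

```bash
cat > go.py <<'E'
# usage: go.py x y z -> shift in tool axes, turn about tool z that brings tool y to world +x
import sys;from h import *
o=manip.get_obs();M=R.from_quat(o['ee_rot']).as_matrix();G=np.array([[0,1,0],[1,0,0],[0,0,-1.]])
print(o['clock'],o['position'],'shift',M.T@(np.array(sys.argv[1:4],float)-o['position']),'rotvec',R.from_matrix(M.T@G).as_rotvec())
E
python3 - <<'E'
import cv2
i=cv2.imread('pics/scene0.png')[200:370,180:400];cv2.imwrite('pics/crop0.png',cv2.resize(i,(770,595),interpolation=cv2.INTER_CUBIC))
E
python3 go.py .472 .257 .1
```

```text
1.0 [0.1947 0.5939 0.2314] shift [-0.3685 -0.2338  0.1313] rotvec [ 0.0001 -0.0001  1.254 ]
```

View pics/crop0.png

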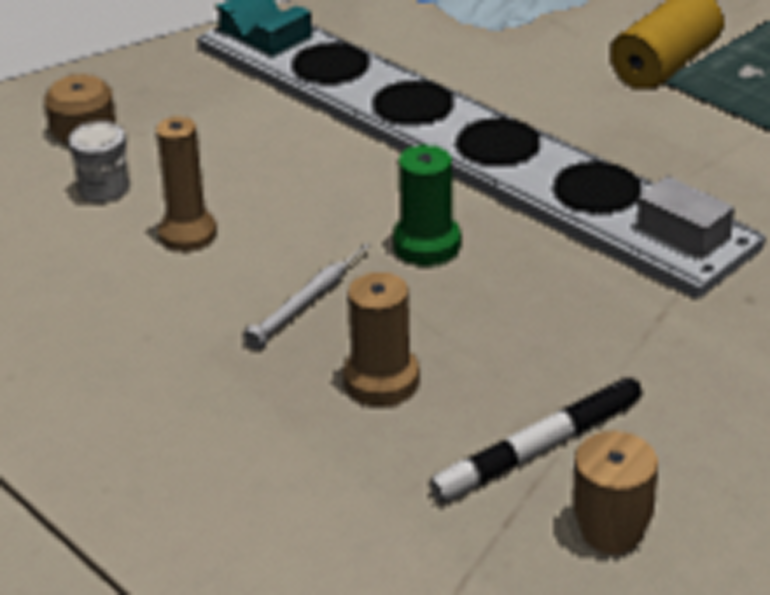

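The crop shows the wooden flanged foot at crop (380,335), which is scene (289,296). The green copy is at (425,205). The bun foot is partly hidden by the can in this view, so I use the top view for it.

The rows are not in the units I measure in: shifts go in shares of 0.8 m and turns go in shares of 4 rad. I convert before sending: -0.366 m is -0.4575, -0.234 m is -0.2925, 1.254 rad is 0.3135.

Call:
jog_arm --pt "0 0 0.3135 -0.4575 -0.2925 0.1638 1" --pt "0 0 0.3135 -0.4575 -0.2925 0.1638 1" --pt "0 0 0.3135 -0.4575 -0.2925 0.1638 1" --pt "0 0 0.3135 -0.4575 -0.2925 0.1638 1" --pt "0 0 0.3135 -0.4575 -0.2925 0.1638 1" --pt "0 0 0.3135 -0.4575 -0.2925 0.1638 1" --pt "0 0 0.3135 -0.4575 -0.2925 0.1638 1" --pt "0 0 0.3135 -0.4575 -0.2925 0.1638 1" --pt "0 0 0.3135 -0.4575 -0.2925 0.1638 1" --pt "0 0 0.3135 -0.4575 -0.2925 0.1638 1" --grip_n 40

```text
refused: motion[0]: [0, 0, 0.3135, -0.4575, -0.2925, 0.1638, 1] is not of type 'object' (schema: type "object"). Nothing was moved.
```

The call was refused and nothing moved: it wants a list of objects with named fields. Same move again in that form.

Call:
jog_arm --motion '[{"drz": 0.3135, "x": -0.4575, "y": -0.2925, "z": 0.1638, "finger_gap": 1}, {"drz": 0.3135, "x": -0.4575, "y": -0.2925, "z": 0.1638, "finger_gap": 1}, {"drz": 0.3135, "x": -0.4575, "y": -0.2925, "z": 0.1638, "finger_gap": 1}, {"drz": 0.3135, "x": -0.4575, "y": -0.2925, "z": 0.1638, "finger_gap": 1}, {"drz": 0.3135, "x": -0.4575, "y": -0.2925, "z": 0.1638, "finger_gap": 1}, {"drz": 0.3135, "x": -0.4575, "y": -0.2925, "z": 0.1638, "finger_gap": 1}, {"drz": 0.3135, "x": -0.4575, "y": -0.2925, "z": 0.1638, "finger_gap": 1}, {"drz": 0.3135, "x": -0.4575, "y": -0.2925, "z": 0.1638, "finger_gap": 1}, {"drz": 0.3135, "x": -0.4575, "y": -0.2925, "z": 0.1638, "finger_gap": 1}, {"drz": 0.3135, "x": -0.4575, "y": -0.2925, "z": 0.1638, "finger_gap": 1}]' --grip_n 40

```text
clock: 2.25
position: [0.4687, 0.2595, 0.1007]
ee_rot: [0.706, 0.708, 0.0, -0.0]
ft_force: [1.2, 0.7, -0.2]
grip_width: 1.001
grasp_force: 0.0
```

```bash
python3 - <<'E'
from h import *
CT=wfc('wrist');cv2.imwrite('pics/w1.png',manip.camera('wrist'))
for d in manip.outline_of('wrist','bun_foot'):print(d['confidence'],d['bbox'],locate('wrist',CT,'bun_foot',d['mask'],(.471,.255)))
E
python3 go.py .471 .2545 0
```

```text
0.62 [297.4, 221.2, 363.2, 290.5] [0.4724 0.2538]
0.19 [286.5, 390.5, 324.6, 409.1] [0.452  0.1318]
2.35 [0.4688 0.2594 0.1008] shift [-0.0051  0.0022  0.1007] rotvec [ 0.0002 -0.001   0.0032]
```

View pics/w1.png

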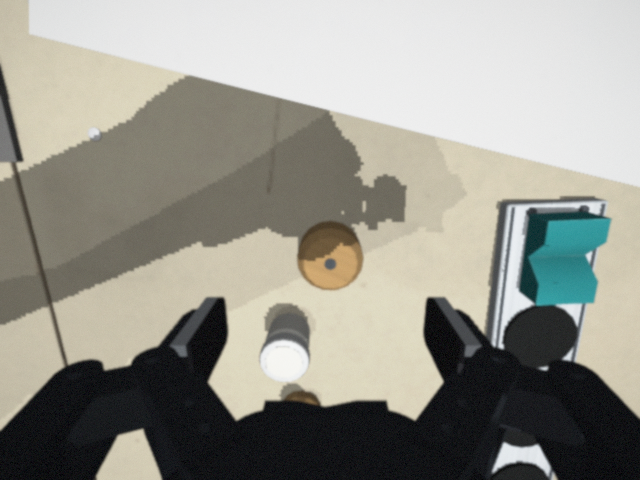

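The wrist view shows the bun foot at (330,256), between the finger planes. The can at (285,345) is clear of both fingers. Now I descend and grip.

Call:
jog_arm --motion '[{"x": -0.0069, "y": 0.0038, "z": 0.0625, "finger_gap": 1}, {"x": -0.0069, "y": 0.0038, "z": 0.1125, "finger_gap": 1}, {"x": -0.0069, "y": 0.0038, "z": 0.125, "finger_gap": 1}, {"x": -0.0069, "y": 0.0038, "z": 0.125, "finger_gap": 1}, {"x": -0.0069, "y": 0.0038, "z": 0.125, "finger_gap": 0.3}, {"x": -0.0069, "y": 0.0038, "z": 0.125, "finger_gap": 0.3}, {"x": -0.0069, "y": 0.0038, "z": 0.125, "finger_gap": 0.3}, {"x": -0.0069, "y": 0.0038, "z": 0.125, "finger_gap": 0.3}, {"x": -0.0069, "y": 0.0038, "z": 0.125, "finger_gap": 0.3}, {"x": -0.0069, "y": 0.0038, "z": 0.125, "finger_gap": 0.3}]' --grip_n 40

```text
clock: 3.6
position: [0.4732, 0.2526, 0.0018]
ee_rot: [0.707, 0.707, 0.001, -0.0]
ft_force: [-2.6, -1.2, 8.9]
grip_width: 0.522
grasp_force: 39.7
```

```bash
python3 go.py .648 -.0525 .12
```

```text
3.6 [0.4732 0.2526 0.0018] shift [-0.3049  0.1749 -0.1185] rotvec [ 0.0013 -0.0015 -0.0001]
```

Converted, -0.305 m is -0.3813, -0.11 m is -0.1375.

Call:
jog_arm --motion '[{"z": -0.075, "finger_gap": 0.3}, {"z": -0.1375, "finger_gap": 0.3}, {"x": -0.075, "y": 0.0425, "z": -0.1375, "finger_gap": 0.3}, {"x": -0.15, "y": 0.0863, "z": -0.1375, "finger_gap": 0.3}, {"x": -0.2125, "y": 0.1225, "z": -0.1375, "finger_gap": 0.3}, {"x": -0.275, "y": 0.1575, "z": -0.1375, "finger_gap": 0.3}, {"x": -0.3375, "y": 0.1938, "z": -0.1375, "finger_gap": 0.3}, {"x": -0.3813, "y": 0.2188, "z": -0.1375, "finger_gap": 0.3}, {"x": -0.3813, "y": 0.2188, "z": -0.1375, "finger_gap": 0.3}, {"x": -0.3813, "y": 0.2188, "z": -0.1375, "finger_gap": 0.3}]'

```text
clock: 4.85
position: [0.6474, -0.0521, 0.1103]
ee_rot: [0.707, 0.707, 0.0, -0.0]
ft_force: [-0.4, 0.8, -0.3]
grip_width: 0.52
grasp_force: 41.5
```

```bash
python3 - <<'E'
from h import *
CT=wfc('wrist');cv2.imwrite('pics/w2.png',manip.camera('wrist'))
for d in manip.outline_of('wrist','pad_1'):print(d['confidence'],d['bbox'],d['mask'].sum(),locate('wrist',CT,'pad',d['mask'],(.64,.0)))
for d in manip.outline_of('wrist','steel_block'):print(d['confidence'],d['bbox'])
E
python3 go.py .648 -.0525 .0185
```

```text
0.71 [263.0, 0.5, 355.8, 45.7] 3291 [0.6402 0.1038]
0.59 [280.8, 79.8, 367.0, 164.6] 5616 [0.6456 0.0288]
0.44 [267.5, 0.0, 356.4, 49.1]
5.0 [ 0.6474 -0.0512  0.1105] shift [-0.0014  0.0006  0.092 ] rotvec [ 0.     -0.001   0.0021]
```

View pics/w2.png

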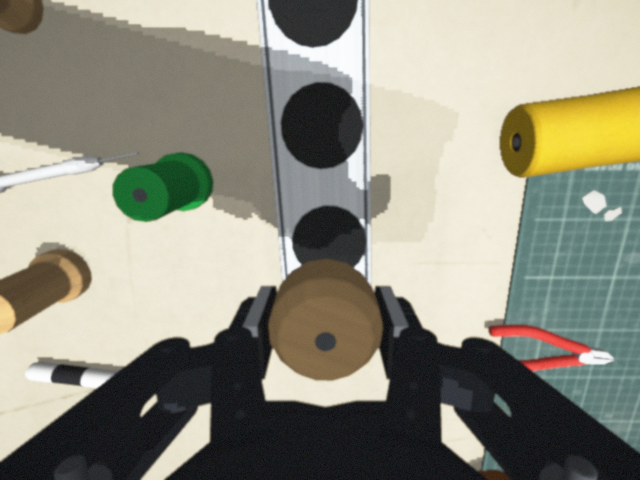

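The wrist view shows the bun foot held upright at (325,320) above the end pad. The next pads are at (322,125) and (313,10), matching my positions within a few mm.

Converted, 0.092 m is 0.115, 0.002 m is 0.0025.

Call:
jog_arm --motion '[{"x": -0.0013, "y": 0.0025, "z": 0.0625, "finger_gap": 0.3}, {"x": -0.0013, "y": 0.0025, "z": 0.1, "finger_gap": 0.3}, {"x": -0.0013, "y": 0.0025, "z": 0.1125, "finger_gap": 0.3}, {"x": -0.0013, "y": 0.0025, "z": 0.115, "finger_gap": 0.3}, {"x": -0.0013, "y": 0.0025, "z": 0.115, "finger_gap": 0.3}, {"x": -0.0013, "y": 0.0025, "z": 0.115, "finger_gap": 1}, {"x": -0.0013, "y": 0.0025, "z": 0.115, "finger_gap": 1}, {"x": -0.0013, "y": 0.0025, "z": 0.115, "finger_gap": 1}, {"x": -0.0013, "y": 0.0025, "z": 0.115, "finger_gap": 1}, {"x": -0.0013, "y": 0.0025, "z": 0.0625, "finger_gap": 1}, {"x": -0.0013, "y": 0.0025, "finger_gap": 1}, {"x": -0.0013, "y": 0.0025, "finger_gap": 1}]'

```text
clock: 6.5
position: [0.6521, -0.0544, 0.1148]
ee_rot: [0.707, 0.707, 0.003, 0.002]
ft_force: [1.0, 0.4, -0.8]
grip_width: 1.001
grasp_force: 0.0
```

```bash
python3 go.py .440 -.2455 .11
```

```text
6.5 [ 0.6521 -0.0544  0.1148] shift [-0.1911 -0.2121  0.0032] rotvec [ 0.0073 -0.0002 -0.0003]
```

Converted, -0.211 m is -0.2638, -0.19 m is -0.2375.

Call:
jog_arm --motion '[{"x": -0.05, "y": -0.0563, "finger_gap": 1}, {"x": -0.1, "y": -0.1125, "finger_gap": 1}, {"x": -0.15, "y": -0.1688, "finger_gap": 1}, {"x": -0.2, "y": -0.225, "finger_gap": 1}, {"x": -0.2375, "y": -0.2638, "finger_gap": 1}, {"x": -0.2375, "y": -0.2638, "finger_gap": 1}, {"x": -0.2375, "y": -0.2638, "finger_gap": 1}, {"x": -0.2375, "y": -0.2638, "finger_gap": 1}]'

```text
clock: 7.5
position: [0.4393, -0.2429, 0.11]
ee_rot: [0.706, 0.708, -0.0, -0.0]
ft_force: [-0.0, 0.8, -0.3]
grip_width: 1.0
grasp_force: 0.0
```

```bash
python3 - <<'E'
from h import *
CT=wfc('wrist');manip.camera('wrist')
for d in manip.outline_of('wrist','tapered_foot'):print(d['confidence'],d['bbox'],locate('wrist',CT,'tapered_foot',d['mask'],(.44,-.245)))
CT=wfc('top');manip.camera('top')
for d in manip.outline_of('top','bun_foot'):print(d['confidence'],d['bbox'],locate('top',CT,'bun_foot',d['mask'],(.64,-.05),.016))
for d in manip.outline_of('top','pad_1'):print(d['confidence'],d['bbox'],locate('top',CT,'pad',d['mask'],(.64,-.05)))
CT=wfc('scene');manip.camera('scene')
for d in manip.outline_of('scene','bun_foot'):print(d['confidence'],d['bbox'],locate('scene',CT,'bun_foot',d['mask'],(.64,-.05),.016))
E
python3 go.py .440 -.2455 .016
```

```text
0.74 [297.4, 219.9, 359.7, 289.5] [ 0.4416 -0.2458]
0.7 [337.4, 183.4, 365.6, 209.2] [ 0.6515 -0.0526]
0.84 [250.9, 183.6, 280.6, 216.4] [0.6407 0.1062]
0.81 [292.1, 183.4, 322.3, 213.6] [0.6458 0.0289]
0.74 [205.2, 189.4, 238.0, 214.8] [0.6367 0.186 ]
0.65 [334.3, 183.5, 364.2, 209.1] [ 0.6419 -0.0442]
0.16 [373.9, 185.7, 402.8, 208.4] [ 0.6534 -0.1231]
7.85 [ 0.4387 -0.2438  0.1102] shift [-0.0017  0.0013  0.0942] rotvec [-0.0001 -0.      0.0004]
```

The bun foot sits about 2 mm from its pad's centre. Next is the tapered foot.

Converted, 0.094 m is 0.1175, -0.002 m is -0.0025.

Call:
jog_arm --motion '[{"x": -0.0025, "y": 0.0025, "z": 0.0625, "finger_gap": 1}, {"x": -0.0025, "y": 0.0025, "z": 0.1063, "finger_gap": 1}, {"x": -0.0025, "y": 0.0025, "z": 0.1175, "finger_gap": 1}, {"x": -0.0025, "y": 0.0025, "z": 0.1175, "finger_gap": 1}, {"x": -0.0025, "y": 0.0025, "z": 0.1175, "finger_gap": 0.2}, {"x": -0.0025, "y": 0.0025, "z": 0.1175, "finger_gap": 0.2}, {"x": -0.0025, "y": 0.0025, "z": 0.1175, "finger_gap": 0.2}, {"x": -0.0025, "y": 0.0025, "z": 0.1175, "finger_gap": 0.2}, {"x": -0.0025, "y": 0.0025, "z": 0.1175, "finger_gap": 0.2}, {"x": -0.0025, "y": 0.0025, "z": 0.1175, "finger_gap": 0.2}, {"x": -0.0025, "y": 0.0025, "z": 0.1175, "finger_gap": 0.2}]' --grip_n 40

```text
clock: 9.22
position: [0.4412, -0.246, 0.0173]
ee_rot: [0.707, 0.707, 0.001, 0.0]
ft_force: [-1.8, 1.4, 8.3]
grip_width: 0.461
grasp_force: 39.3
```

```bash
python3 go.py .6445 .0285 .12
```

```text
9.225 [ 0.4412 -0.246   0.0173] shift [ 0.2746  0.2035 -0.1024] rotvec [ 0.0013 -0.0002  0.0001]
```

Converted, 0.275 m is 0.3438, 0.225 m is 0.2813.

Call:
jog_arm --motion '[{"z": -0.075, "finger_gap": 0.2}, {"z": -0.125, "finger_gap": 0.2}, {"x": 0.0563, "y": 0.0413, "z": -0.125, "finger_gap": 0.2}, {"x": 0.1125, "y": 0.0825, "z": -0.125, "finger_gap": 0.2}, {"x": 0.1688, "y": 0.125, "z": -0.125, "finger_gap": 0.2}, {"x": 0.225, "y": 0.1663, "z": -0.125, "finger_gap": 0.2}, {"x": 0.2813, "y": 0.2088, "z": -0.125, "finger_gap": 0.2}, {"x": 0.3438, "y": 0.2538, "z": -0.125, "finger_gap": 0.2}, {"x": 0.3438, "y": 0.2538, "z": -0.125, "finger_gap": 0.2}, {"x": 0.3438, "y": 0.2538, "z": -0.125, "finger_gap": 0.2}, {"x": 0.3438, "y": 0.2538, "z": -0.125, "finger_gap": 0.2}]'

```text
clock: 10.6
position: [0.6432, 0.0274, 0.1166]
ee_rot: [0.708, 0.706, -0.0, 0.0]
ft_force: [-0.6, -0.8, -0.9]
grip_width: 0.46
grasp_force: 41.0
```

```bash
python3 go.py .6445 .0285 .034
```

```text
10.6 [0.6432 0.0274 0.1166] shift [0.0012 0.0013 0.0826] rotvec [ 0.0001  0.0003 -0.0022]
```

Converted, 0.082 m is 0.1025, 0.001 m is 0.0013.

Call:
jog_arm --motion '[{"x": 0.0013, "y": 0.0013, "z": 0.0625, "finger_gap": 0.2}, {"x": 0.0013, "y": 0.0013, "z": 0.0938, "finger_gap": 0.2}, {"x": 0.0013, "y": 0.0013, "z": 0.1025, "finger_gap": 0.2}, {"x": 0.0013, "y": 0.0013, "z": 0.1025, "finger_gap": 0.2}, {"x": 0.0013, "y": 0.0013, "z": 0.1025, "finger_gap": 0.2}, {"x": 0.0013, "y": 0.0013, "z": 0.1025, "finger_gap": 1}, {"x": 0.0013, "y": 0.0013, "z": 0.1025, "finger_gap": 1}, {"x": 0.0013, "y": 0.0013, "z": 0.1025, "finger_gap": 1}, {"x": 0.0013, "y": 0.0013, "z": 0.1025, "finger_gap": 1}, {"x": 0.0013, "y": 0.0013, "z": 0.05, "finger_gap": 1}, {"x": 0.0013, "y": 0.0013, "finger_gap": 1}, {"x": 0.0013, "y": 0.0013, "finger_gap": 1}]'

```text
clock: 12.1
position: [0.6466, 0.03, 0.1199]
ee_rot: [0.707, 0.707, 0.002, 0.002]
ft_force: [1.1, 0.1, -0.7]
grip_width: 1.0
grasp_force: 0.0
```

```bash
python3 go.py .4375 -.0815 .12
```

```text
12.1 [0.6466 0.03   0.1199] shift [-0.1115 -0.2091 -0.0014] rotvec [ 0.0058 -0.001  -0.0002]
```

Converted, -0.208 m is -0.26, -0.14 m is -0.175.

Call:
jog_arm --motion '[{"x": -0.0313, "y": -0.0588, "finger_gap": 1}, {"x": -0.0625, "y": -0.1175, "finger_gap": 1}, {"x": -0.0938, "y": -0.175, "finger_gap": 1}, {"x": -0.1375, "y": -0.26, "finger_gap": 1}, {"x": -0.1375, "y": -0.26, "finger_gap": 1}, {"x": -0.1375, "y": -0.26, "finger_gap": 1}, {"x": -0.1375, "y": -0.26, "finger_gap": 1}]'

```text
clock: 12.98
position: [0.4377, -0.0792, 0.1164]
ee_rot: [0.707, 0.708, 0.0, 0.0]
ft_force: [0.9, 0.1, -0.5]
grip_width: 0.999
grasp_force: 0.0
```

```bash
python3 - <<'E'
from h import *
CT=wfc('wrist');manip.camera('wrist')
for d in manip.outline_of('wrist','flanged_foot'):print(d['confidence'],d['bbox'],locate('wrist',CT,'flanged_foot',d['mask'],(.44,-.08)))
CT=wfc('top');manip.camera('top')
for d in manip.outline_of('top','tapered_foot'):print(d['confidence'],d['bbox'],locate('top',CT,'tapered_foot',d['mask'],(.64,.03),.016))
E
python3 go.py .4385 -.0815 .024
```

```text
0.78 [299.6, 213.9, 352.7, 293.4] [ 0.4382 -0.0826]
0.57 [440.7, 114.4, 544.5, 174.0] [ 0.5434 -0.0091]
0.66 [337.7, 182.5, 366.6, 206.3] [ 0.6491 -0.0508]
13.175 [ 0.4372 -0.0796  0.1161] shift [-0.0019  0.0014  0.0921] rotvec [-0.0004  0.0006  0.0009]
```

Converted, 0.092 m is 0.115, 0.085 m is 0.1063.

Call:
jog_arm --motion '[{"x": -0.0031, "y": 0.0013, "z": 0.0625, "finger_gap": 1}, {"x": -0.0031, "y": 0.0013, "z": 0.1063, "finger_gap": 1}, {"x": -0.0031, "y": 0.0013, "z": 0.115, "finger_gap": 1}, {"x": -0.0031, "y": 0.0013, "z": 0.115, "finger_gap": 1}, {"x": -0.0031, "y": 0.0013, "z": 0.115, "finger_gap": 0.1}, {"x": -0.0031, "y": 0.0013, "z": 0.115, "finger_gap": 0.1}, {"x": -0.0031, "y": 0.0013, "z": 0.115, "finger_gap": 0.1}, {"x": -0.0031, "y": 0.0013, "z": 0.115, "finger_gap": 0.1}, {"x": -0.0031, "y": 0.0013, "z": 0.115, "finger_gap": 0.1}, {"x": -0.0031, "y": 0.0013, "z": 0.115, "finger_gap": 0.1}, {"x": -0.0031, "y": 0.0013, "z": 0.115, "finger_gap": 0.1}]' --grip_n 40

```text
clock: 14.55
position: [0.438, -0.0823, 0.0249]
ee_rot: [0.707, 0.707, 0.0, 0.0]
ft_force: [-2.2, 1.0, 7.0]
grip_width: 0.357
grasp_force: 39.0
```

```bash
python3 go.py .6395 .1055 .13
```

```text
14.55 [ 0.438  -0.0823  0.0249] shift [ 0.1879  0.2016 -0.1048] rotvec [ 0.0008 -0.0005 -0.    ]
```

Converted, 0.2015 m is 0.2519, 0.188 m is 0.235.

Call:
jog_arm --motion '[{"z": -0.075, "finger_gap": 0.1}, {"z": -0.1313, "finger_gap": 0.1}, {"z": -0.1313, "finger_gap": 0.1}, {"x": 0.05, "y": 0.0538, "z": -0.1313, "finger_gap": 0.1}, {"x": 0.1, "y": 0.1075, "z": -0.1313, "finger_gap": 0.1}, {"x": 0.15, "y": 0.1613, "z": -0.1313, "finger_gap": 0.1}, {"x": 0.2, "y": 0.215, "z": -0.1313, "finger_gap": 0.1}, {"x": 0.235, "y": 0.2519, "z": -0.1313, "finger_gap": 0.1}, {"x": 0.235, "y": 0.2519, "z": -0.1313, "finger_gap": 0.1}, {"x": 0.235, "y": 0.2519, "z": -0.1313, "finger_gap": 0.1}, {"x": 0.235, "y": 0.2519, "z": -0.1313, "finger_gap": 0.1}]'

```text
clock: 15.92
position: [0.6385, 0.1042, 0.1291]
ee_rot: [0.708, 0.707, -0.0, -0.0]
ft_force: [-0.3, -0.4, -0.7]
grip_width: 0.357
grasp_force: 40.1
```

```bash
python3 go.py .6395 .1055 .042
```

```text
15.925 [0.6385 0.1042 0.1291] shift [0.0013 0.0011 0.0871] rotvec [-0.0006  0.0002 -0.0016]
```

Converted, 0.087 m is 0.1088, 0.08 m is 0.1.

Call:
jog_arm --motion '[{"x": 0.0013, "y": 0.0013, "z": 0.0625, "finger_gap": 0.1}, {"x": 0.0013, "y": 0.0013, "z": 0.1, "finger_gap": 0.1}, {"x": 0.0013, "y": 0.0013, "z": 0.1088, "finger_gap": 0.1}, {"x": 0.0013, "y": 0.0013, "z": 0.1088, "finger_gap": 0.1}, {"x": 0.0013, "y": 0.0013, "z": 0.1088, "finger_gap": 0.1}, {"x": 0.0013, "y": 0.0013, "z": 0.1088, "finger_gap": 1}, {"x": 0.0013, "y": 0.0013, "z": 0.1088, "finger_gap": 1}, {"x": 0.0013, "y": 0.0013, "z": 0.1088, "finger_gap": 1}, {"x": 0.0013, "y": 0.0013, "z": 0.1088, "finger_gap": 1}, {"x": 0.0013, "y": 0.0013, "z": 0.05, "finger_gap": 1}, {"x": 0.0013, "y": 0.0013, "finger_gap": 1}, {"x": 0.0013, "y": 0.0013, "finger_gap": 1}]'

```text
clock: 17.42
position: [0.6421, 0.1067, 0.133]
ee_rot: [0.707, 0.707, 0.003, 0.001]
ft_force: [0.4, 0.0, -0.8]
grip_width: 0.995
grasp_force: 0.0
```

```bash
python3 go.py .447 .1053 .13
```

```text
17.425 [0.6421 0.1067 0.133 ] shift [-0.0014 -0.1951  0.0019] rotvec [ 0.0058 -0.0017 -0.0002]
```

Converted, -0.193 m is -0.2413, -0.15 m is -0.1875.

Call:
jog_arm --motion '[{"x": -0.0025, "y": -0.0625, "finger_gap": 1}, {"x": -0.0025, "y": -0.125, "finger_gap": 1}, {"x": -0.0025, "y": -0.1875, "finger_gap": 1}, {"x": -0.0025, "y": -0.2413, "finger_gap": 1}, {"x": -0.0025, "y": -0.2413, "finger_gap": 1}, {"x": -0.0025, "y": -0.2413, "finger_gap": 1}, {"x": -0.0025, "y": -0.2413, "finger_gap": 1}]'

```text
clock: 18.3
position: [0.4478, 0.1044, 0.1292]
ee_rot: [0.707, 0.707, -0.0, 0.0]
ft_force: [0.3, -0.2, 0.3]
grip_width: 1.001
grasp_force: 0.0
```

```bash
python3 - <<'E'
from h import *
CT=wfc('wrist');manip.camera('wrist')
for d in manip.outline_of('wrist','spindle_foot'):print(d['confidence'],d['bbox'],locate('wrist',CT,'spindle_foot',d['mask'],(.44,.1)))
CT=wfc('top');manip.camera('top')
for t in ('tapered_foot','flanged_foot'):
  for d in manip.outline_of('top',t):print(t,d['confidence'],d['bbox'],locate('top',CT,t,d['mask'],(.64,.03),.016))
E
python3 go.py .4475 .1053 .03
```

```text
0.9 [304.0, 208.1, 349.9, 283.5] [0.4483 0.1046]
tapered_foot 0.49 [333.7, 193.0, 366.9, 213.5] [ 0.6317 -0.0445]
flanged_foot 0.84 [315.3, 242.7, 334.7, 261.8] [ 0.5431 -0.0083]
flanged_foot 0.64 [257.5, 184.1, 277.4, 209.2] [0.6426 0.1065]
18.55 [0.4473 0.1044 0.1291] shift [0.001  0.0002 0.0991] rotvec [-0.0003  0.0004 -0.0004]
```

Converted, 0.099 m is 0.1238, 0.09 m is 0.1125.

Call:
jog_arm --motion '[{"x": 0.0006, "y": 0.0006, "z": 0.0625, "finger_gap": 1}, {"x": 0.0006, "y": 0.0006, "z": 0.1125, "finger_gap": 1}, {"x": 0.0006, "y": 0.0006, "z": 0.1238, "finger_gap": 1}, {"x": 0.0006, "y": 0.0006, "z": 0.1238, "finger_gap": 1}, {"x": 0.0006, "y": 0.0006, "z": 0.1238, "finger_gap": 0.05}, {"x": 0.0006, "y": 0.0006, "z": 0.1238, "finger_gap": 0.05}, {"x": 0.0006, "y": 0.0006, "z": 0.1238, "finger_gap": 0.05}, {"x": 0.0006, "y": 0.0006, "z": 0.1238, "finger_gap": 0.05}, {"x": 0.0006, "y": 0.0006, "z": 0.1238, "finger_gap": 0.05}, {"x": 0.0006, "y": 0.0006, "z": 0.1238, "finger_gap": 0.05}, {"x": 0.0006, "y": 0.0006, "z": 0.1238, "finger_gap": 0.05}, {"x": 0.0006, "y": 0.0006, "z": 0.1238, "finger_gap": 0.05}]' --grip_n 40

```text
clock: 20.05
position: [0.4478, 0.1052, 0.0308]
ee_rot: [0.707, 0.707, 0.0, -0.0]
ft_force: [-2.0, 0.8, 6.4]
grip_width: 0.259
grasp_force: 38.8
```

```bash
python3 go.py .635 .186 .137
```

```text
20.05 [0.4478 0.1052 0.0308] shift [ 0.0808  0.1872 -0.1061] rotvec [ 0.0004 -0.0006  0.    ]
```

Converted, 0.187 m is 0.2338, -0.105 m is -0.1313.

Call:
jog_arm --motion '[{"z": -0.075, "finger_gap": 0.05}, {"z": -0.1313, "finger_gap": 0.05}, {"z": -0.1313, "finger_gap": 0.05}, {"x": 0.025, "y": 0.0575, "z": -0.1313, "finger_gap": 0.05}, {"x": 0.05, "y": 0.115, "z": -0.1313, "finger_gap": 0.05}, {"x": 0.075, "y": 0.1725, "z": -0.1313, "finger_gap": 0.05}, {"x": 0.1013, "y": 0.2338, "z": -0.1313, "finger_gap": 0.05}, {"x": 0.1013, "y": 0.2338, "z": -0.1313, "finger_gap": 0.05}, {"x": 0.1013, "y": 0.2338, "z": -0.1313, "finger_gap": 0.05}, {"x": 0.1013, "y": 0.2338, "z": -0.1313, "finger_gap": 0.05}]'

```text
clock: 21.3
position: [0.6339, 0.1855, 0.1353]
ee_rot: [0.707, 0.707, -0.0, -0.0]
ft_force: [0.4, 0.8, -0.9]
grip_width: 0.26
grasp_force: 39.7
```

```bash
python3 go.py .635 .186 .048
```

```text
21.3 [0.6339 0.1855 0.1353] shift [0.0005 0.0012 0.0873] rotvec [-0.0004 -0.0003 -0.0007]
```

Then I place it, lift clear and step back over the free space to check the row.

Converted, -0.15 m is -0.1875, -0.12 m is -0.15.

Call:
jog_arm --motion '[{"x": 0.0006, "y": 0.0013, "z": 0.0625, "finger_gap": 0.05}, {"x": 0.0006, "y": 0.0013, "z": 0.1, "finger_gap": 0.05}, {"x": 0.0006, "y": 0.0013, "z": 0.1088, "finger_gap": 0.05}, {"x": 0.0006, "y": 0.0013, "z": 0.1088, "finger_gap": 0.05}, {"x": 0.0006, "y": 0.0013, "z": 0.1088, "finger_gap": 0.05}, {"x": 0.0006, "y": 0.0013, "z": 0.1088, "finger_gap": 1}, {"x": 0.0006, "y": 0.0013, "z": 0.1088, "finger_gap": 1}, {"x": 0.0006, "y": 0.0013, "z": 0.1088, "finger_gap": 1}, {"x": 0.0006, "y": 0.0013, "z": 0.1088, "finger_gap": 1}, {"x": 0.0006, "y": 0.0013, "z": 0.05, "finger_gap": 1}, {"x": 0.0006, "y": 0.0013, "finger_gap": 1}, {"x": 0.0006, "y": 0.0013, "z": -0.0625, "finger_gap": 1}, {"x": 0.0006, "y": -0.075, "z": -0.075, "finger_gap": 1}, {"x": 0.0006, "y": -0.15, "z": -0.075, "finger_gap": 1}, {"x": 0.0006, "y": -0.1875, "z": -0.075, "finger_gap": 1}, {"x": 0.0006, "y": -0.1875, "z": -0.075, "finger_gap": 1}]'

```text
clock: 23.3
position: [0.483, 0.1871, 0.1958]
ee_rot: [0.706, 0.708, 0.001, -0.001]
ft_force: [0.2, 0.7, 0.9]
grip_width: 1.001
grasp_force: 0.0
```

```bash
python3 - <<'E'
from h import *
I=[]
for n,(r0,r1,c0,c1) in {'top':(150,330,150,420),'scene':(160,300,200,410)}.items():
  CT=wfc(n);i=manip.camera(n);I.append(cv2.resize(i[r0:r1,c0:c1],(760,290 if 0 else int(760*(r1-r0)/(c1-c0))),interpolation=cv2.INTER_CUBIC)[:])
  for t in P:
    for d in manip.outline_of(n,'pad_1' if t=='pad' else t):print(n,t,round(d['confidence'],2),np.round(d['bbox']),locate(n,CT,t,d['mask'],(.64,.03),0 if t=='pad' else .016))
cv2.imwrite('pics/ft.png',I[0]);cv2.imwrite('pics/fs.png',I[1])
E
```

```text
top bun_foot 0.87 [339. 184. 367. 209.] [ 0.6523 -0.0519]
top tapered_foot 0.8 [299. 186. 319. 207.] [0.6469 0.0306]
top flanged_foot 0.84 [313. 243. 336. 265.] [ 0.5436 -0.008 ]
top flanged_foot 0.62 [253. 185. 278. 212.] [0.6424 0.107 ]
top spindle_foot 0.68 [206. 189. 233. 212.] [0.6377 0.1867]
top pad 0.83 [206. 190. 239. 214.] [0.6321 0.1834]
top pad 0.7 [290. 196. 320. 211.] [0.6319 0.0295]
top pad 0.58 [334. 187. 364. 211.] [ 0.6379 -0.0438]
top pad 0.54 [251. 183. 283. 215.] [0.632  0.0997]
scene bun_foot 0.73 [341. 237. 360. 258.] [ 0.6484 -0.0513]
scene tapered_foot 0.61 [310. 218. 331. 244.] [0.6418 0.0293]
scene flanged_foot 0.66 [291. 203. 306. 229.] [0.6396 0.107 ]
scene flanged_foot 0.65 [291. 243. 314. 277.] [ 0.5247 -0.0256]
scene spindle_foot 0.84 [268. 186. 282. 221.] [0.634  0.1871]
scene spindle_foot 0.25 [311. 234. 335. 247.] [ 0.5935 -0.0199]
scene pad 0.71 [311. 233. 335. 245.] [0.6337 0.0203]
scene pad 0.44 [262. 214. 287. 225.] [0.6238 0.174 ]
```

View pics/fs.png

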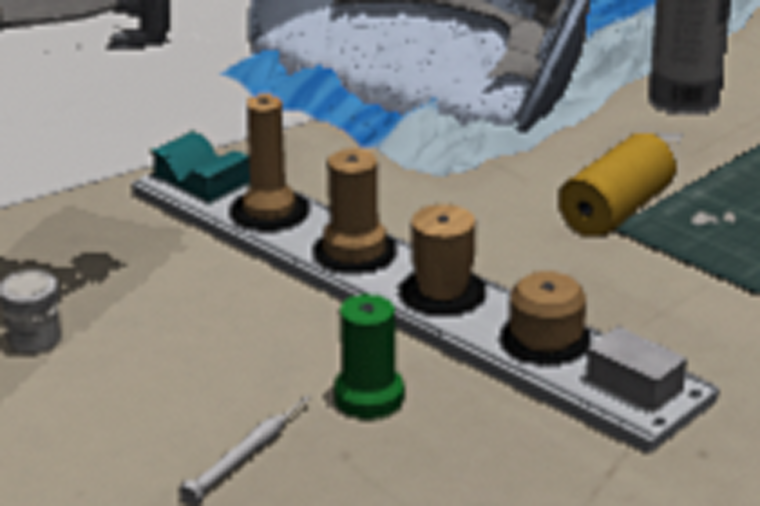

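View pics/ft.png

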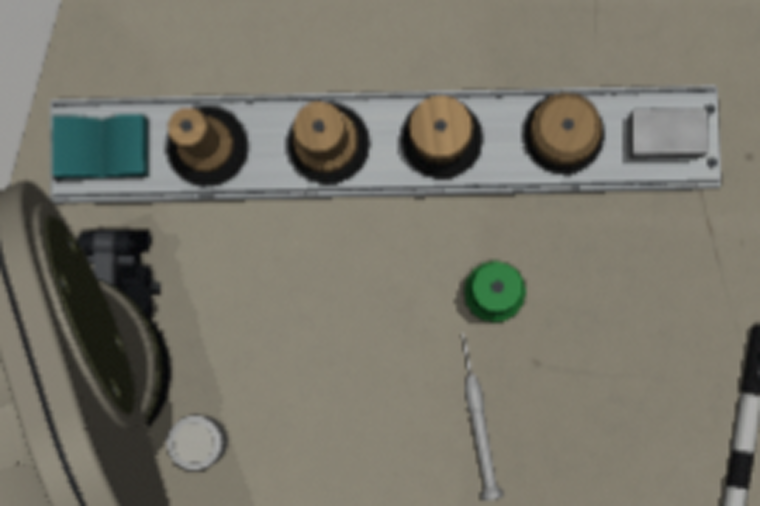

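Counted from the steel block (scene crop), the row reads bun (547,315), tapered (442,255), flanged (353,210) and spindle (265,160). All four stand upright and within about 2–3 mm of the pad centres I measured before placing. The green copy is untouched and the gripper is clear, so I hand in.

```bash
python3 -c "
from workcell import manip
print(manip.hand_in())"
```

```text
the job is handed in; nothing more can be done
None
```

The job is handed in: counted from the steel block, the 35, 50, 65 and 80 mm feet stand upright and released on the four pads, each about 2–3 mm off centre by camera, finished at about 24 s; no verdict was returned.

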